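# Load the utensil steriliser and hold its run button at half press

## Robot

A 6-joint arm with a two-finger parallel gripper is mounted at the origin on a cart in front of the work surface, level with it; the furniture and walls round the work are solid. World frame = base frame: x ahead of the robot, y to its left, z up, the work surface at z = 0. Lengths are in m, angles in rad, forces in N, time in s.
With the tool pointing down it reaches from about 0.25 to 0.725 m from the base axis. Payload 4 kg.
Tool frame: the origin (TCP) lies at the very end of the fingers, on their centre line; the grasp point (between the pads) lies 19 mm behind it; x points along the fingers, z is the direction in which the jaws open and shut, and the axes are right-handed (so a half turn about x gives the same grasp; the last joint's range is limited). The gripper opens to 85 mm and grips with 20 to 120 N. Pads are 22 mm wide; open, the fingers measure 114 mm over their backs; the gripper's body (76 mm by 85 mm) begins 54 mm behind the grasp point. The pads swing forward as they close: fully open they stand 13 mm farther back than shut.
Start: joints at [1.292, 0.241, 0.005, 1.335, 0, 1.571], TCP at [0.138, 0.481, 0.231] pointing down, gripper open.
Joint ranges: [-2.72, 2.72], [-1.05, 1.87], [-1.09, 1.28], [-1.99, 2.15], [-1.42, 1.44], [-3.14, 3.14]. Speed limits (rad/s): [2.79, 2.79, 3.14, 3.14, 3.14, 3.14].

## Interface

Orientations are given as a unit quaternion [x, y, z, w].
In Python, from workcell import bot gives the robot as it stands.
- The arm moves only by the tool step_arm, never from a script. Its argument "series" is a list of rows, each an object of numbers: "x", "y", "z": the shift along the world's x, y, z in cm; "twist": the turn about the world's z in degrees; "jaw": the finger opening in cm, from 0 to 8.54. In form: [{"x": .., "y": .., "z": .., "twist": .., "jaw": ..}, ...]. A call has 1 to 10 rows; each row is the pose to reach, as a shift and turn from the pose measured when the call began; what a row does not reach only later rows make up. A row lasts 1/12 s, in which the tool goes at most 41.7 mm and 7.16 degrees, less where a joint would pass 70% of its speed; a pose out of reach is approached as far as the arm can. A call with a gripper value outside its range is refused whole. The fingers move at their own pace and stop on an object; the grip force is fixed at half the most. Time passes only in rows, so rows that repeat a pose let the fingers close. It gives the time, the measured TCP pose, the force and the opening at its end, in the units of the state.
- bot.get_obs(): the state, without advancing time (a new reading comes with each control period).
- bot.camera(name): name is "scene" or "side" or "wrist"; returns (picture, depth): 420x560x3 uint8, red, green, blue; 420x560 float32, m along the optical axis (not along the pixel's ray), 0 where there is no reading.
- bot.camera_info(name): a dict with "camera_matrix" (3x3 intrinsics, pixels), "R" (3x3) and "t" (3): a world point X has camera coordinates R X + t; the wrist camera has in their place "mount" (4x4, takes a point from camera to tool coordinates, whose origin is the TCP and whose axes are the tool frame's). Camera axes: x right, y down, z forward; pixel columns grow to the right and rows downward; lengths in m; the calibration is good to about 2 mm. The wrist camera is an equidistant fisheye: a pixel r from the principal point sees the ray r / f radians off the axis. A picture is of the moment at which its call begins: read the wrist's pose just before it. camera_info takes no time and is no camera call.
- bot.job_done(): hands the job in, once; it reports no verdict.
The state is a dict: "clock": time; "joint_pos": joint angles; "joint_vel": joint speeds; "tau": joint torques, N m; "eef_pos": TCP position; "tool_rot": TCP orientation; "ft_force": force on the tool from outside, world axes, zero at the start; "ft_torque": the same for the moment, N m; "grip_width": finger opening in m.
Only numpy, scipy, OpenCV 4.12 (cv2) and the standard library are available. Lean on these libraries where they do the work, as an engineer would, in place of code of your own. Each camera call takes 0.05 s, during which the arm holds its last target.

## Task

Take the green-handled peeler off the chopping board and lay it flat in the open drawer of the white countertop steriliser without dropping it, and push the drawer fully shut. Then press the orange spring button on top half-way down (black line level with the grey collar) and keep it there: the steriliser runs only at half press, neither let up nor pushed to the bottom. Finish while the robot is still holding the button at half press, and leave the other things on the worktop undisturbed.

Things in the scene. Friction and masses are not known exactly. Their poses are not given: they have to be found in the camera images.
- peeler_center (a point): Middle of the loose peeler (170 mm long, 25 mm wide, 18 mm high, about 80 g; dark green handle 25 mm wide from -85 to +20 mm, flat steel blade 14 mm wide and 6 mm high from there to +85 mm), 9 mm above its underside. It lies flat on the chopping board (board top 22 mm above the worktop); its x axis runs along its length, from the handle (-x) to the blade (+x); grip the handle across its width, best 20 mm from this point towards -x, where it balances.
- board: Brown wooden chopping board, fixed, 200 x 300 x 22 mm (x, y, z); origin at the centre of its underside on the worktop. A butter tub stands at its -y end, the peeler on its +y half. Mind the wall cabinet above the back of the worktop: underside 0.52 m up, doors at x = 0.62 m, their handles at 0.58 m, from y = -0.53 to 0.29 m.
- steriliser: White countertop steriliser, fixed: 250 mm long (its x) x 150 mm wide (its y) x 75 mm high; origin at the centre of its underside on the worktop; its x axis points from the drawer front to the back, z up. The drawer comes out of its -x end. On top, 40 mm from the origin towards the drawer (-x) on the middle line, is the spring button in a grey collar (62 mm across, top 81 mm above the worktop).
- drawer_in (a point): Centre of the drawer's inner floor, 15 mm above the worktop. Inside the drawer is 215 mm long (x) x 115 mm wide (y); walls 5 mm thick, their tops 47 mm above the worktop. Axes as the steriliser's. When open, nearly the whole tray is outside the housing and free from above.
- drawer_front (a point): Middle of the outer face of the drawer's grey front panel (150 mm wide, 53 mm high, from 10 to 63 mm above the worktop), 36 mm above the worktop; the steriliser's +x axis is the direction to push. No handle: push on the face.
- drawer (a joint): How far the drawer is open, m: 0 fully shut, 0.21 fully open. It slides with some 1.5 N of friction and stops solidly at 0.
- button_top (a point): Centre of the flat top of the orange round button (44 mm diameter), 107 mm above the worktop when up; moves down with it. A black line round it, 10 mm above the collar when up, is level with the collar at half press.
- button (a joint): How far the button is pressed down, m: 0 up, 0.020 bottom stop; half press is 0.010. The spring takes 4 N to start and 9 N at the bottom, about 6.5 N at half press, and returns it when let go.
- butter: Butter tub, loose, 63 x 105 x 26 mm, on the board; leave alone. Origin at the centre of its underside.
- yoghurt: Yoghurt tub, loose, 72 mm across, 71 mm high, on the worktop behind; leave alone. Origin at the centre of its underside.
- salt: Salt shaker, loose, 44 mm across, 90 mm high, on the worktop behind; leave alone. Origin at the centre of its underside.
Not all that is in view belongs to the job. Leave any yellow look-alike of the part that bears peeler_center alone.

How it is judged:
By the outcome, as a careful person would: the job done as asked, in the order asked, and still so for the second after the job is handed in, while the arm keeps its last pose, push and grip.
It also fails if it takes over 64 s, if anything falls off the work surface, if the arm or the gripper's body presses on something with over 40 N, if the wrist force passes 120 N, or if a joint passes its speed limit or range.

## Working session

There is one attempt and no reset: what is moved stays moved. The work goes in short steps, Python scripts to look and compute and a tool call to move; the robot and the scene stay as the last step left them, time stands still between calls to the robot, and variables do not carry over. Pictures are saved under pics/ and viewed, and the job is handed in when it is done.

Besides the shell and the picture viewer there is one more tool, called after "Request:" as name(argument=value, ...) on one line, values as JSON. step_arm: Moves the arm, as the interface text tells. Its arguments: {"type":"object","properties":{"series":{"type":"array","items":{"type":"object","properties":{"x":{"type":"number"},"y":{"type":"number"},"z":{"type":"number"},"twist":{"type":"number"},"jaw":{"type":"number"}}}}},"required":["series"]}

```bash
mkdir -p pics
cat > h.py <<'E'
import numpy as np, cv2
from workcell import bot
def grab(name,fn):
    o=bot.get_obs(); p,d=bot.camera(name); cv2.imwrite('pics/'+fn+'.png',p[:,:,::-1]); np.savez('pics/'+fn+'.npz',p=p,d=d,pos=o['eef_pos'],q=o['tool_rot']); return p,d
def world(name,d,u,v):
    i=bot.camera_info(name);K=np.array(i['camera_matrix']);z=d
    c=np.stack([(u-K[0,2])/K[0,0]*z,(v-K[1,2])/K[1,1]*z,z],-1)
    return (c-np.array(i['t']))@np.array(i['R'])
E
python3 - <<'E'
from h import *
o=bot.get_obs(); print(o)
for n in('scene','side','wrist'):
    grab(n,n+'0'); print(bot.camera_info(n))
E
```

```text
{'clock': 0.0, 'joint_pos': array([ 1.29199364e+00,  2.41452347e-01,  3.76630980e-03,  1.33520773e+00,
       -3.58839828e-06,  1.57078891e+00]), 'joint_vel': array([ 0.00106309,  0.00102208, -0.00018078, -0.0005029 ,  0.00107598,
       -0.00030932]), 'tau': array([ 9.09293904e-04, -3.72314930e+01,  2.52409351e+01,  1.68378308e-02,
        8.20822152e-05,  7.15101898e-07]), 'eef_pos': array([0.13743407, 0.48010089, 0.23040936]), 'tool_rot': array([-0.42612382,  0.5652143 ,  0.42522897,  0.56403156]), 'ft_force': array([-0.24463702, -0.39340835,  0.42105326]), 'ft_torque': array([ 0.00700696, -0.00117563,  0.00186833]), 'grip_width': 0.08573894694787687}
{'camera_matrix': array([[519.34627128,   0.        , 273.80968467],
       [  0.        , 519.34627128, 196.88453376],
       [  0.        ,   0.        ,   1.        ]]), 'R': array([[-0.89812324, -0.43926285,  0.02056196],
       [-0.24995159,  0.47146635, -0.84572081],
       [ 0.36179946, -0.76470101, -0.53322933]]), 't': array([0.38596435, 0.34103834, 1.51398339])}
{'camera_matrix': array([[482.24624207,   0.        , 272.2733325 ],
       [  0.        , 482.24624207, 211.60803922],
       [  0.        ,   0.        ,   1.        ]]), 'R': array([[ 0.0381469 , -0.99915607, -0.01523039],
       [-0.64071932, -0.01276032, -0.76766916],
       [ 0.76682695,  0.0390426 , -0.64066536]]), 't': array([-0.30530218,  0.44579369,  1.11168113])}
{'camera_matrix': array([[325.1922621 ,   0.        , 283.06825422],
       [  0.        , 325.1922621 , 205.48516646],
       [  0.        ,   0.        ,   1.        ]]), 'mount': array([[ 4.68420939e-04, -3.08304360e-01,  9.51287655e-01,
        -1.43384162e-01],
       [ 4.40100586e-04, -9.51287604e-01, -3.08304560e-01,
         7.93868070e-02],
       [ 9.99999793e-01,  5.63078565e-04, -3.09918103e-04,
         8.81719344e-04],
       [ 0.00000000e+00,  0.00000000e+00,  0.00000000e+00,
         1.00000000e+00]])}
```

View pics/scene0.png

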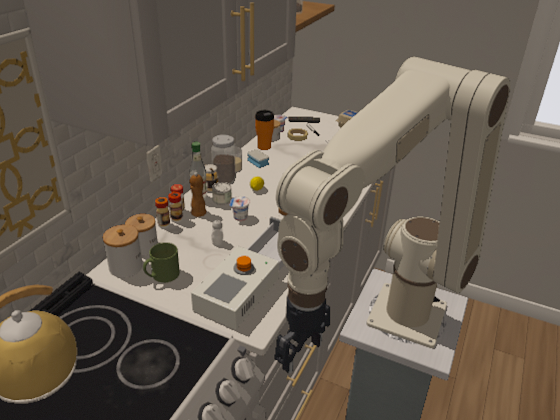

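View pics/side0.png

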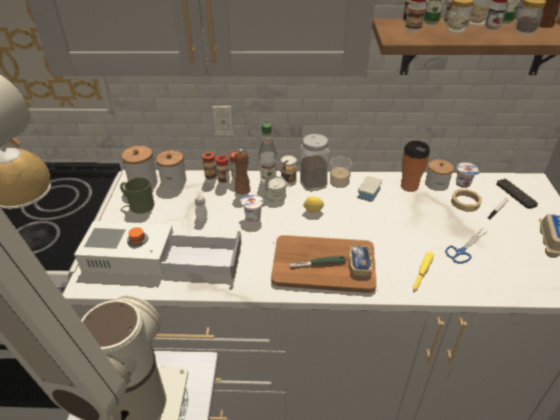

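View pics/wrist0.png

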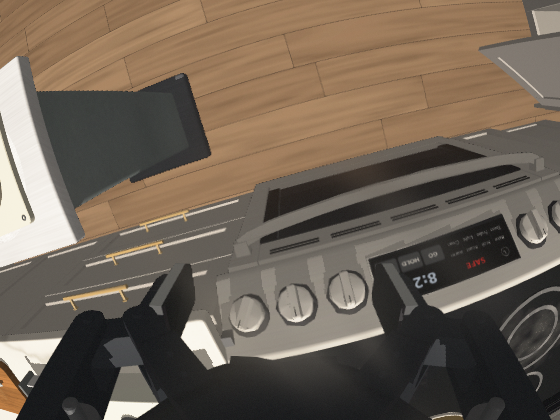

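The side view shows the peeler on the board (handle about (328,261), blade towards (293,265)). It also shows the steriliser at (125,250), with its open drawer to the right at (203,258) and the orange button at (137,236). The yellow look-alike is at (425,270).

Run:
```python
from h import *
f=np.load('pics/side0.npz');p=f['p'];d=f['d']
hsv=cv2.cvtColor(p,cv2.COLOR_RGB2HSV)
def ray(u,v,z):
    i=bot.camera_info('side');K=np.array(i['camera_matrix']);R=np.array(i['R']);t=np.array(i['t'])
    C=-R.T@t; r=R.T@np.array([(u-K[0,2])/K[0,0],(v-K[1,2])/K[1,1],1]); return C+r*(z-C[2])/r[2]
def rep(n,m,z):
    v,u=np.nonzero(m); W=world('side',d[v,u],u,v)
    print(n,len(u),'px',u.mean(),v.mean(),u.min(),u.max(),v.min(),v.max(),'med',np.median(W,0).round(4),'mn',np.percentile(W,2,axis=0).round(4),'mx',np.percentile(W,98,axis=0).round(4),'ray',ray(u.mean(),v.mean(),z).round(4))
    return u,v,W
box=lambda a,b,c,e:(np.add.outer(np.arange(420),np.zeros(560))>=c)&(np.add.outer(np.arange(420),np.zeros(560))<e)&(np.add.outer(np.zeros(420),np.arange(560))>=a)&(np.add.outer(np.zeros(420),np.arange(560))<b)
print(hsv[262,325],hsv[236,137],hsv[265,298],hsv[270,330],hsv[230,137])
H,S,V=[hsv[:,:,k].astype(int) for k in range(3)]
g=box(285,348,250,275)&(H>35)&(H<95)
rep('green',g,.04)
rep('orange',box(120,155,222,250)&(H<14)&(S>170)&(V>150),.107)
bl=box(285,316,255,272)&(S<90)
rep('blade',bl,.03)
for n,(u,v) in dict(A=(83,262)).items(): pass
im=cv2.resize(p[210:300,70:380][:,:,::-1],None,fx=2.5,fy=2.5,interpolation=cv2.INTER_CUBIC);cv2.imwrite('pics/crop.png',im)
m=np.zeros_like(p);m[g]=[0,255,0];m[bl]=[255,255,255]
# steriliser housing top points
W=world('side',d,*np.meshgrid(np.arange(560),np.arange(420)))
for (a,b,nm) in((.068,.080,'top'),(.058,.067,'frontpanel'),(.042,.052,'walls'),(.010,.02,'floor')):
    mm=(W[...,2]>a)&(W[...,2]<b)&box(70,260,215,290)&(d>0)
    q=W[mm]; print(nm,len(q)); 
    if len(q)>20:print(cv2.minAreaRect((q[:,:2]*1000).astype(np.float32)),q[:,2].mean())
np.save('pics/W.npy',W)
```

```text
[42 61 71] [ 11 185 182] [ 17  41 173] [ 13 145 192] [ 12 186 239]
green 148 px 328.43918918918916 260.0135135135135 312 344 257 263 med [ 0.4425 -0.4552  0.0345] mn [ 0.4301 -0.497   0.0278] mx [ 0.4559 -0.4085  0.0395] ray [ 0.437  -0.4531  0.04  ]
orange 94 px 135.4787234042553 232.45744680851064 130 142 228 237 med [0.4707 0.111  0.1057] mn [0.4546 0.0935 0.1023] mx [0.4897 0.1269 0.1094] ray [0.4704 0.1105 0.107 ]
blade 113 px 303.27433628318585 263.5486725663717 289 315 259 266 med [ 0.4318 -0.3795  0.0294] mn [ 0.4221 -0.4142  0.0185] mx [ 0.4489 -0.3418  0.0376] ray [ 0.4307 -0.3802  0.03  ]
top 2716
((478.32550048828125, 152.393310546875), (253.1134796142578, 158.8795623779297), 87.19718170166016) 0.07421543610276703
frontpanel 288
((470.4978332519531, 46.02764892578125), (464.8470458984375, 152.93006896972656), 87.34687042236328) 0.062091789667715176
walls 524
((468.79302978515625, 46.16876220703125), (463.7178649902344, 150.70465087890625), 87.43505096435547) 0.04603529346982241
floor 1766
((525.6607666015625, 59.916656494140625), (591.1449584960938, 274.35675048828125), 89.39372253417969) 0.014720678730510015
```

View pics/crop.png

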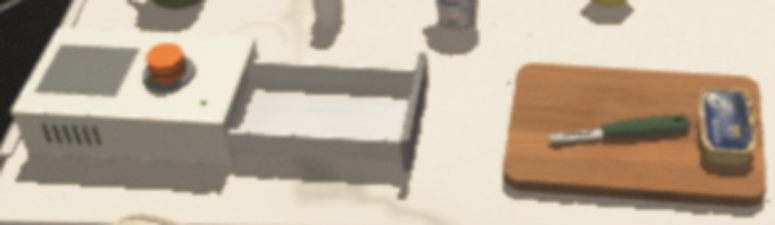

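Run:
```python
from h import *
from scipy.spatial.transform import Rotation as Ro
o=bot.get_obs();R=Ro.from_quat(o['tool_rot']).as_matrix();print(R.round(3))
z=R[:,2];print('jaw dir deg',np.degrees(np.arctan2(z[1],z[0])))
M=np.array(bot.camera_info('wrist')['mount']);print('cam offset world',R@M[:3,3],'axis',R@M[:3,2])
```

```text
[[-0.    -0.961  0.275]
 [-0.002  0.275  0.961]
 [-1.     0.    -0.002]]
jaw dir deg 74.02590996675424
cam offset world [-0.07601493  0.02291088  0.14338369] axis [ 0.29589116 -0.08657555 -0.95129023]
```

Request:
step_arm(series=[{"x": 1,"y": -3,"z": 1,"twist": -3},{"x": 2,"y": -6,"z": 2,"twist": -6},{"x": 4,"y": -10,"z": 2,"twist": -10},{"x": 5,"y": -14,"z": 2,"twist": -14},{"x": 6,"y": -17.5,"z": 2,"twist": -17},{"x": 8,"y": -21,"z": 2,"twist": -21},{"x": 9,"y": -25,"z": 2,"twist": -24},{"x": 10,"y": -28,"z": 2,"twist": -28},{"x": 11,"y": -31,"z": 2,"twist": -31},{"x": 12,"y": -34,"z": 2,"twist": -35}])

```text
$.series[0]: bad value
```

Request:
step_arm(series=[{"x": 1,"y": -3,"z": 0,"twist": -3},{"x": 2,"y": -6,"z": 0,"twist": -6},{"x": 4,"y": -10,"z": 0,"twist": -10},{"x": 5,"y": -14,"z": 0,"twist": -14},{"x": 6,"y": -17.5,"z": 0,"twist": -17},{"x": 8,"y": -21,"z": 0,"twist": -21},{"x": 9,"y": -25,"z": 0,"twist": -24},{"x": 10,"y": -28,"z": 0,"twist": -28},{"x": 11,"y": -31,"z": 0,"twist": -31},{"x": 11,"y": -34,"z": 0,"twist": -34}])

```text
$.series[0]: bad value
```

Request:
step_arm(series=[{"x": 1,"y": -3,"z": 1,"twist": -3,"jaw": 8.5},{"x": 2,"y": -6,"z": 2,"twist": -6,"jaw": 8.5},{"x": 4,"y": -10,"z": 2,"twist": -10,"jaw": 8.5},{"x": 5,"y": -14,"z": 2,"twist": -14,"jaw": 8.5},{"x": 6,"y": -17.5,"z": 2,"twist": -17,"jaw": 8.5},{"x": 8,"y": -21,"z": 2,"twist": -21,"jaw": 8.5},{"x": 9,"y": -25,"z": 2,"twist": -24,"jaw": 8.5},{"x": 10,"y": -28,"z": 2,"twist": -28,"jaw": 8.5},{"x": 11,"y": -31,"z": 2,"twist": -31,"jaw": 8.5},{"x": 12,"y": -34,"z": 2,"twist": -35,"jaw": 8.5}])

```text
clock: 0.98
eef_pos: [0.2573, 0.1386, 0.2506]
tool_rot: [-0.236, 0.667, 0.235, 0.666]
ft_force: [0.7, 0.6, 0.3]
grip_width: 0.0851
```

Request:
step_arm(series=[{"x": 1,"y": -4,"z": 0,"twist": -3,"jaw": 8.5},{"x": 2,"y": -8,"z": 0,"twist": -6,"jaw": 8.5},{"x": 3,"y": -12,"z": 0,"twist": -9,"jaw": 8.5},{"x": 4,"y": -16,"z": 0,"twist": -12,"jaw": 8.5},{"x": 5,"y": -20,"z": 0,"twist": -15,"jaw": 8.5},{"x": 6,"y": -23,"z": 0,"twist": -18,"jaw": 8.5},{"x": 7,"y": -26,"z": 0,"twist": -21,"jaw": 8.5},{"x": 8,"y": -29,"z": 0,"twist": -24,"jaw": 8.5},{"x": 9,"y": -31,"z": 0,"twist": -26,"jaw": 8.5},{"x": 10,"y": -33,"z": 0,"twist": -28,"jaw": 8.5}])

```text
clock: 1.82
eef_pos: [0.3572, -0.1931, 0.2503]
tool_rot: [-0.066, 0.705, 0.066, 0.703]
ft_force: [0.4, -0.1, -0.3]
grip_width: 0.085
```

Run:
```python
from h import *
grab('wrist','w1');o=bot.get_obs();print(o['joint_pos'],o['eef_pos'],o['tool_rot'])
```

```text
[-0.49711493  0.05111427 -0.17077905  1.34733498 -0.00262138  0.8899047 ] [ 0.3594705  -0.19594027  0.25012302] [-0.06596129  0.70417681  0.06380408  0.70406901]
```

View pics/w1.png

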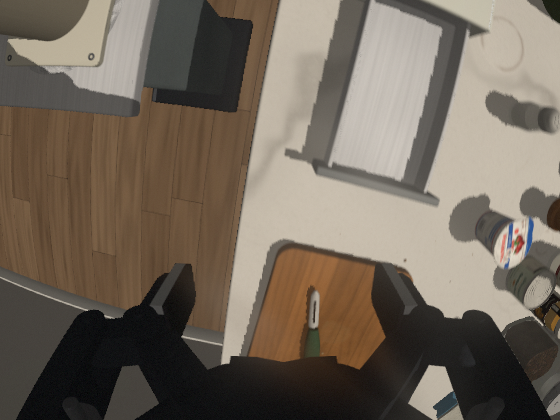

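```bash
cat >> h.py <<'E'
from scipy.spatial.transform import Rotation as Ro
def wray(fn,u,v,z):
    f=np.load('pics/'+fn+'.npz');i=bot.camera_info('wrist');K=np.array(i['camera_matrix']);M=np.array(i['mount']);R=Ro.from_quat(f['q']).as_matrix()
    dx,dy=u-K[0,2],v-K[1,2];r=np.hypot(dx,dy);th=r/K[0,0]
    c=np.array([dx/r*np.sin(th),dy/r*np.sin(th),np.cos(th)])
    C=f['pos']+R@M[:3,3];w=R@M[:3,:3]@c
    return C+w*(z-C[2])/w[2]
E
python3 - <<'E'
from h import *
p=np.load('pics/w1.npz')['p']
cv2.imwrite('pics/w1c.png',cv2.resize(p[0:210,270:510][:,:,::-1],None,fx=2.85,fy=2.85,interpolation=cv2.INTER_CUBIC))
E
```

```text
(no output)
```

View pics/w1c.png

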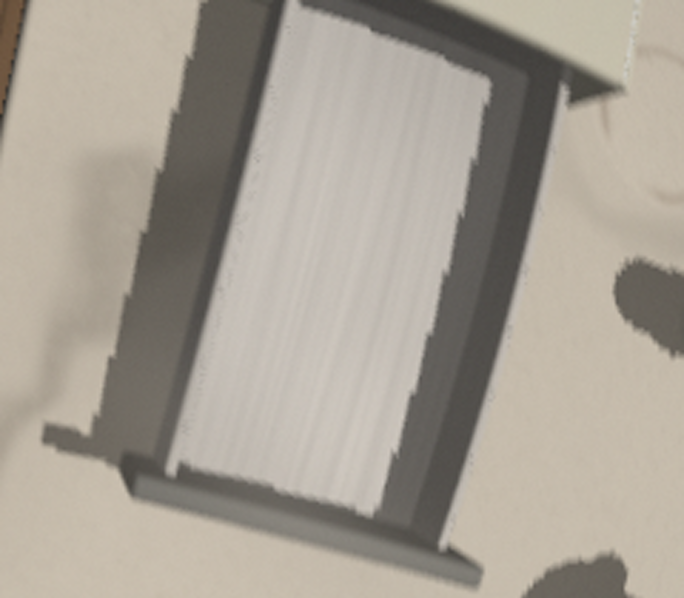

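Run:
```python
from h import *
def c(u,v,z): return wray('w1',270+u/2.85,v/2.85,z)
a=c(562,88,.047);b=c(442,545,.047)
print('Rwall',a,b,np.degrees(np.arctan2(*(a-b)[[1,0]])))
a2=c(285,5,.047);b2=c(170,465,.047)
print('Lwall',a2,b2,np.degrees(np.arctan2(*(a2-b2)[[1,0]])))
l=c(135,497,.063);r=c(478,587,.063);print('panel front top',l,r,np.linalg.norm(l-r),np.degrees(np.arctan2(*(r-l)[[1,0]])),(l+r)/2)
l=c(125,457,.063);r=c(482,570,.063);print('panel back top',l,r,np.linalg.norm(l-r),(l+r)/2,np.degrees(np.arctan2(*(r-l)[[1,0]])))
f=c(625,92,.075);print('housing corner +x',f)
print('blade',wray('w1',315,292,.03), wray('w1',312,333,.03))
```

```text
Rwall [0.5338672  0.02461075 0.047     ] [ 0.52431518 -0.17653004  0.047     ] 87.28110909246915
Lwall [0.41205115 0.01824218 0.047     ] [ 0.40378976 -0.1680491   0.047     ] 87.46078957844371
panel front top [ 0.39086974 -0.17977225  0.063     ] [ 0.5379667  -0.18726003  0.063     ] 0.147287418447641 -2.9140535582489817 [ 0.46441822 -0.18351614  0.063     ]
panel back top [ 0.38417455 -0.16592126  0.063     ] [ 0.53737568 -0.18002021  0.063     ] 0.15384852028536816 [ 0.46077512 -0.17297073  0.063     ] -5.258064057026269
housing corner +x [0.54763035 0.02352453 0.075     ]
blade [ 0.42787909 -0.34103566  0.03      ] [ 0.44045841 -0.41189446  0.03      ]
```

Request:
step_arm(series=[{"x": 2,"y": -4,"z": 0,"twist": 0,"jaw": 8.5},{"x": 4,"y": -8,"z": 0,"twist": 0,"jaw": 8.5},{"x": 6,"y": -12,"z": 0,"twist": 0,"jaw": 8.5},{"x": 7,"y": -15,"z": 0,"twist": 0,"jaw": 8.5},{"x": 7,"y": -15,"z": 0,"twist": 0,"jaw": 8.5},{"x": 7,"y": -15,"z": 0,"twist": 0,"jaw": 8.5}])

```text
clock: 2.37
eef_pos: [0.4295, -0.3475, 0.248]
tool_rot: [-0.064, 0.705, 0.064, 0.703]
ft_force: [-0.6, 0.5, -0.5]
grip_width: 0.085
```

Run:
```python
from h import *
p,d=grab('wrist','w2');o=bot.get_obs();print(o['eef_pos'])
cv2.imwrite('pics/w2c.png',cv2.resize(p[180:370,180:400][:,:,::-1],None,fx=3,fy=3,interpolation=cv2.INTER_CUBIC))
```

```text
[ 0.42899216 -0.34597833  0.24874769]
```

View pics/w2c.png

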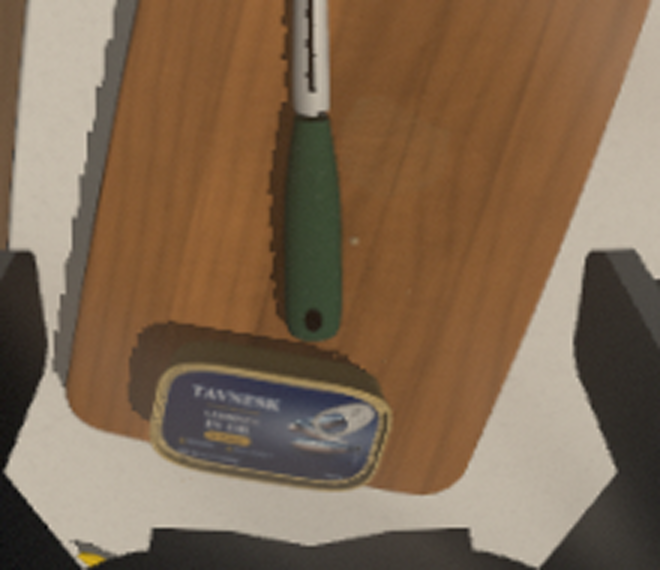

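The picture shows the handle from (284,218) at the blade joint to (285,293) at the butt. The butter tub is just beyond it, starting at about row 303.

Run:
```python
from h import *
p=np.load('pics/w2.npz')['p'];hsv=cv2.cvtColor(p,cv2.COLOR_RGB2HSV)
m=np.zeros(p.shape[:2],np.uint8);m[200:300,260:310]=((hsv[200:300,260:310,0]>45)&(hsv[200:300,260:310,0]<95)&(hsv[200:300,260:310,1]>60))*255
v,u=np.nonzero(m);print(len(u),u.min(),u.max(),v.min(),v.max())
for z in(.033,.040):
    q=np.array([wray('w2',a,b,z) for a,b in zip(u,v)])[:,:2]*1000
    (cx,cy),s,a=cv2.minAreaRect(q.astype(np.float32));print(z,cx,cy,s,a,cv2.fitLine(q.astype(np.float32),cv2.DIST_L2,0,.01,.01).ravel())
a=wray('w2',284,218,.033);b=wray('w2',285,293,.038);print(a,b,np.linalg.norm(a-b))
print('blade top',wray('w2',180+310/3,180,.030))
f=np.load('pics/w2.npz');z=Ro.from_quat(f['q']).as_matrix()[:,2];print(np.degrees(np.arctan2(z[1],z[0])))
```

```text
615 277 292 221 292
0.033 449.5348205566406 -450.97332763671875 (19.2473087310791, 99.30191040039062) 11.096053123474121 [ 1.8131368e-01 -9.8342532e-01  4.5287820e+02 -4.5584207e+02]
0.04 448.86865234375 -447.41351318359375 (18.871326446533203, 97.36222076416016) 11.096046447753906 [ 1.8131344e-01 -9.8342538e-01  4.5214676e+02 -4.5218716e+02]
[ 0.43955666 -0.39849446  0.033     ] [ 0.45925599 -0.49787633  0.038     ] 0.10143874170622201
blade top [ 0.43062097 -0.35431017  0.03      ]
10.393284821179956
```

Request:
step_arm(series=[{"x": 0.5,"y": -3,"z": -1,"twist": 0,"jaw": 8.5},{"x": 1,"y": -6,"z": -4,"twist": 0,"jaw": 8.5},{"x": 1.7,"y": -8,"z": -7,"twist": 0.6,"jaw": 8.5},{"x": 1.7,"y": -9.1,"z": -10,"twist": 0.6,"jaw": 8.5},{"x": 1.7,"y": -9.1,"z": -13,"twist": 0.6,"jaw": 8.5},{"x": 1.7,"y": -9.1,"z": -15,"twist": 0.6,"jaw": 8.5},{"x": 1.7,"y": -9.1,"z": -15,"twist": 0.6,"jaw": 8.5},{"x": 1.7,"y": -9.1,"z": -15,"twist": 0.6,"jaw": 8.5}])

```text
clock: 3.08
eef_pos: [0.4452, -0.4348, 0.0986]
tool_rot: [-0.068, 0.705, 0.069, 0.702]
ft_force: [-0.5, -0.5, 1.1]
grip_width: 0.085
```

Run:
```python
from h import *
p,d=grab('wrist','w3');o=bot.get_obs();print(o['eef_pos'])
```

```text
[ 0.44638489 -0.4360593   0.10039834]
```

View pics/w3.png

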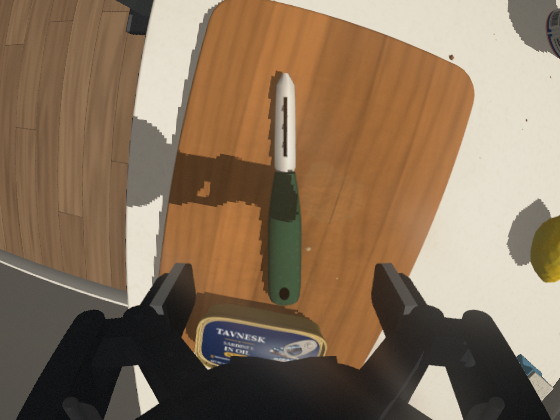

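Run:
```python
from h import *
for u,v,z in((285,73,.029),(286,171,.033),(285,303,.036),(269,262,.031),(301,262,.031),(285,303,.031)): print(wray('w3',u,v,z).round(4))
t=wray('w3',285,73,.029);j=wray('w3',286,171,.033);e=wray('w3',285,303,.036)
print(np.linalg.norm(t-j),np.linalg.norm(j-e),np.degrees(np.arctan2(*(t-e)[[1,0]])),'grip',e+(t-e)*65/170)
f=np.load('pics/w3.npz');z=Ro.from_quat(f['q']).as_matrix();print(np.degrees(np.arctan2(z[1,2],z[0,2])),z[:,0])
# fingertips
print('butter near',wray('w3',250,318,.048))
```

```text
[ 0.4269 -0.3364  0.029 ]
[ 0.44   -0.3991  0.033 ]
[ 0.4591 -0.4982  0.036 ]
[ 0.4411 -0.468   0.031 ]
[ 0.4641 -0.4634  0.031 ]
[ 0.4598 -0.5016  0.031 ]
0.06421580331650993 0.10095673123058062 101.25938932728081 grip [ 0.44677164 -0.43630052  0.03332353]
11.143174960134164 [-0.00415796  0.00138276 -0.9999904 ]
butter near [ 0.43472383 -0.50893349  0.048     ]
```

Request:
step_arm(series=[{"x": 0,"y": 0,"z": -3,"twist": 0,"jaw": 8.5},{"x": 0,"y": 0,"z": -5.5,"twist": 0,"jaw": 7},{"x": 0,"y": 0,"z": -7,"twist": 0,"jaw": 6},{"x": 0,"y": 0,"z": -7.4,"twist": 0,"jaw": 5},{"x": 0,"y": 0,"z": -7.4,"twist": 0,"jaw": 4},{"x": 0,"y": 0,"z": -7.4,"twist": 0,"jaw": 4}])

```text
clock: 3.63
eef_pos: [0.4478, -0.4369, 0.0289]
tool_rot: [-0.07, 0.703, 0.067, 0.704]
ft_force: [0.4, 0.8, 0.7]
grip_width: 0.0403
```

Request:
step_arm(series=[{"x": 0,"y": 0,"z": 0,"twist": 0,"jaw": 2},{"x": 0,"y": 0,"z": 0,"twist": 0,"jaw": 1},{"x": 0,"y": 0,"z": 0,"twist": 0,"jaw": 0.5},{"x": 0,"y": 0,"z": 0,"twist": 0,"jaw": 0.5},{"x": 0,"y": 0,"z": 0,"twist": 0,"jaw": 0.5},{"x": 0,"y": 0,"z": 0,"twist": 0,"jaw": 0.5}])

```text
clock: 4.13
eef_pos: [0.4493, -0.4383, 0.0321]
tool_rot: [-0.072, 0.702, 0.066, 0.705]
ft_force: [-0.5, 0.6, 6.1]
grip_width: 0.0178
```

Run:
```python
from h import *
p,d=grab('wrist','w4');o=bot.get_obs();print(o['eef_pos'],o['ft_force'],o['grip_width'])
p,d=grab('side','s4')
cv2.imwrite('pics/s4c.png',cv2.resize(p[180:300,240:400][:,:,::-1],None,fx=4,fy=4,interpolation=cv2.INTER_CUBIC))
```

```text
[ 0.44926581 -0.43835843  0.03205428] [-1.82978082  0.87862325  5.85424435] 0.017622154455114517
```

View pics/w4.png

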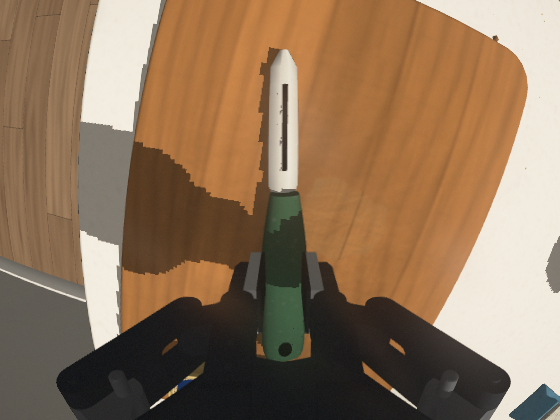

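View pics/s4c.png

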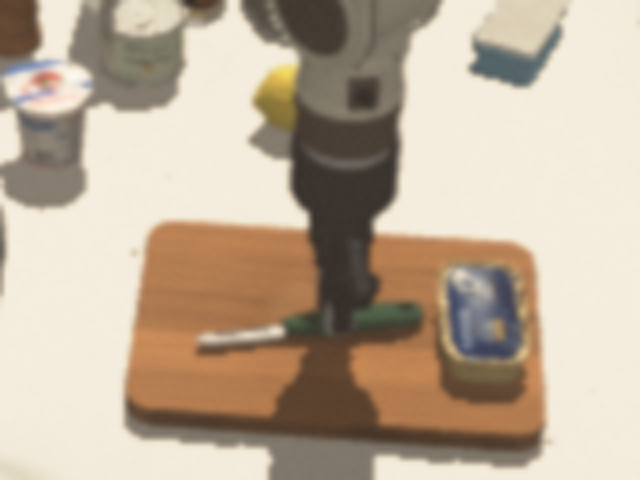

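The TCP was pushed up to 32 mm and the width is 17.8 mm, so the grip is on the rounded top of the handle. I'll open, go lower and grip again.

Request:
step_arm(series=[{"x": 0,"y": 0,"z": 0,"twist": 0,"jaw": 4.5},{"x": 0,"y": 0,"z": 0,"twist": 0,"jaw": 4.5},{"x": -0.2,"y": 0.1,"z": -0.4,"twist": 0,"jaw": 4.5},{"x": -0.2,"y": 0.1,"z": -0.8,"twist": 0,"jaw": 4.5},{"x": -0.2,"y": 0.1,"z": -0.8,"twist": 0,"jaw": 4.5},{"x": -0.2,"y": 0.1,"z": -0.8,"twist": 0,"jaw": 4.5},{"x": -0.2,"y": 0.1,"z": -0.8,"twist": 0,"jaw": 4.5}])

```text
clock: 4.82
eef_pos: [0.447, -0.4372, 0.0236]
tool_rot: [-0.071, 0.702, 0.066, 0.705]
ft_force: [-0.1, -1.3, -1.3]
grip_width: 0.0452
```

Run:
```python
from h import *
p,d=grab('wrist','w5');o=bot.get_obs();print(o['eef_pos'],o['tool_rot'],o['ft_force'],o['grip_width'])
```

```text
[ 0.44722118 -0.43728574  0.02378421] [-0.07154919  0.70220314  0.06595169  0.70529557] [-0.23114405  0.51042274  0.26155732] 0.04493005476826382
```

View pics/w5.png

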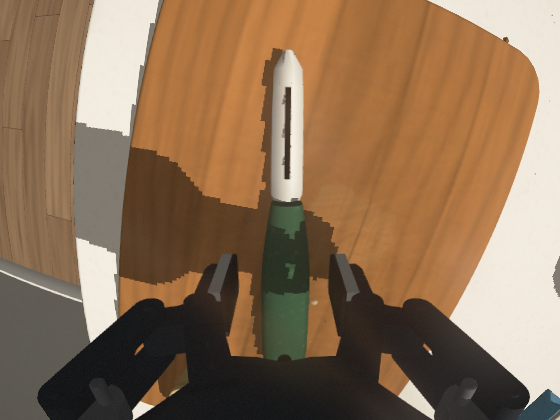

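Request:
step_arm(series=[{"x": 0,"y": 0,"z": 0,"twist": 0,"jaw": 2.5},{"x": 0,"y": 0,"z": 0,"twist": 0,"jaw": 1},{"x": 0,"y": 0,"z": 0,"twist": 0,"jaw": 0.5},{"x": 0,"y": 0,"z": 0,"twist": 0,"jaw": 0.5},{"x": 0,"y": 0,"z": 0,"twist": 0,"jaw": 0.5},{"x": 0,"y": 0,"z": 0,"twist": 0,"jaw": 0.5}])

```text
clock: 5.37
eef_pos: [0.4473, -0.4374, 0.024]
tool_rot: [-0.072, 0.702, 0.066, 0.705]
ft_force: [-0.6, -0.6, 2.0]
grip_width: 0.0199
```

Request:
step_arm(series=[{"x": 0,"y": 0,"z": 0.5,"twist": 0,"jaw": 0.5},{"x": 0,"y": 0,"z": 1.5,"twist": 0,"jaw": 0.5},{"x": 0,"y": 0,"z": 3,"twist": 0,"jaw": 0.5},{"x": 0,"y": 0,"z": 5,"twist": 0,"jaw": 0.5},{"x": 0,"y": 0,"z": 7,"twist": 0,"jaw": 0.5},{"x": 0,"y": 0,"z": 9,"twist": 0,"jaw": 0.5},{"x": 0,"y": 0,"z": 11,"twist": 0,"jaw": 0.5},{"x": 0,"y": 0,"z": 12,"twist": 0,"jaw": 0.5},{"x": 0,"y": 0,"z": 12,"twist": 0,"jaw": 0.5}])

```text
clock: 6.12
eef_pos: [0.4488, -0.4389, 0.1479]
tool_rot: [-0.073, 0.701, 0.064, 0.707]
ft_force: [0.2, 0.1, -0.3]
grip_width: 0.02
```

Run:
```python
from h import *
p,d=grab('wrist','w6');o=bot.get_obs();print(o['eef_pos'],o['ft_force'],o['grip_width'])
p,d=grab('side','s6')
cv2.imwrite('pics/s6c.png',cv2.resize(p[160:300,240:400][:,:,::-1],None,fx=4,fy=4,interpolation=cv2.INTER_CUBIC))
```

```text
[ 0.44806223 -0.4380846   0.14572206] [ 0.06788634 -0.60239361 -0.63084701] 0.019753465799331033
```

View pics/w6.png

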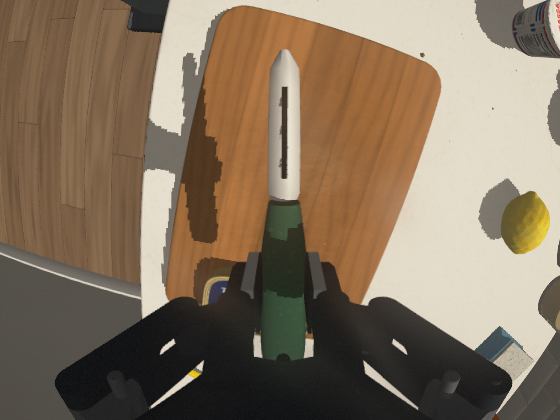

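View pics/s6c.png

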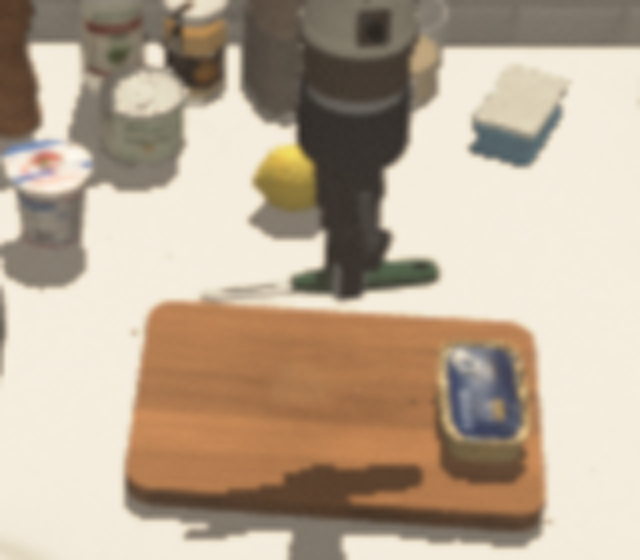

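Peeler is held level: in w6 it runs straight between the pads, tip at (285,50). The butter has not moved. Next I carry it over the drawer.

Request:
step_arm(series=[{"x": 0.2,"y": 2,"z": 0.2,"twist": -1,"jaw": 0.5},{"x": 0.4,"y": 5.5,"z": 0.2,"twist": -3,"jaw": 0.5},{"x": 0.6,"y": 9.5,"z": 0.2,"twist": -5,"jaw": 0.5},{"x": 0.8,"y": 13.5,"z": 0.2,"twist": -7,"jaw": 0.5},{"x": 1,"y": 17.5,"z": 0.2,"twist": -9,"jaw": 0.5},{"x": 1.2,"y": 21.5,"z": 0.2,"twist": -11,"jaw": 0.5},{"x": 1.4,"y": 25.5,"z": 0.2,"twist": -12,"jaw": 0.5},{"x": 1.6,"y": 29,"z": 0.2,"twist": -13,"jaw": 0.5},{"x": 1.8,"y": 32,"z": 0.2,"twist": -14,"jaw": 0.5},{"x": 2,"y": 34,"z": 0.2,"twist": -14.3,"jaw": 0.5}])

```text
clock: 7.05
eef_pos: [0.4655, -0.0943, 0.1443]
tool_rot: [0.016, 0.707, -0.021, 0.707]
ft_force: [-0.6, -0.1, -0.8]
grip_width: 0.0199
```

Request:
step_arm(series=[{"x": 0,"y": 0,"z": 0,"twist": 0,"jaw": 0.5},{"x": 0,"y": 0,"z": 0,"twist": 0,"jaw": 0.5}])

```text
clock: 7.22
eef_pos: [0.4642, -0.093, 0.1427]
tool_rot: [0.015, 0.708, -0.02, 0.706]
ft_force: [-0.2, -1.0, -0.5]
grip_width: 0.0197
```

Run:
```python
from h import *
p,d=grab('wrist','w7');o=bot.get_obs();print(o['eef_pos'],o['ft_force'],o['grip_width'])
R=Ro.from_quat(o['tool_rot']).as_matrix();print(R.round(3),np.degrees(np.arctan2(R[1,2],R[0,2])))
```

```text
[ 0.46453264 -0.09403254  0.14302622] [-0.98495578 -0.09461349 -1.17244401] 0.020002205327083824
[[-0.003  0.052  0.999]
 [-0.008  0.999 -0.052]
 [-1.    -0.008 -0.003]] -2.967977415919429
```

View pics/w7.png

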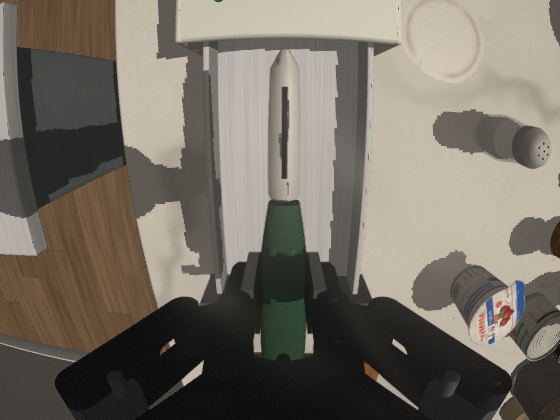

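Run:
```python
from h import *
for u,v in((206,100),(216,100),(371,100),(214,200),(366,200),(214,250),(362,250)): print(u,v,wray('w7',u,v,.047).round(4))
for u in(178,400): print(wray('w7',u,40,.075).round(4))
print('button led etc');print(wray('w7',285,50,.135))
```

```text
206 100 [ 0.4113 -0.007   0.047 ]
216 100 [ 0.4189 -0.0077  0.047 ]
371 100 [ 0.5326 -0.0126  0.047 ]
214 200 [ 0.4102 -0.0842  0.047 ]
366 200 [ 0.5291 -0.0899  0.047 ]
214 250 [ 0.4047 -0.1274  0.047 ]
362 250 [ 0.5275 -0.1334  0.047 ]
[0.4014 0.0352 0.075 ]
[0.5469 0.0288 0.075 ]
button led etc
[0.47009405 0.01169326 0.135     ]
```

Request:
step_arm(series=[{"x": 0.4,"y": 0,"z": -2,"twist": 0,"jaw": 0.5},{"x": 0.4,"y": 0,"z": -4.5,"twist": 0,"jaw": 0.5},{"x": 0.4,"y": 0,"z": -7,"twist": 0,"jaw": 0.5},{"x": 0.4,"y": 0,"z": -9,"twist": 0,"jaw": 0.5},{"x": 0.4,"y": 0,"z": -10.5,"twist": 0,"jaw": 0.5},{"x": 0.4,"y": 0,"z": -11.3,"twist": 0,"jaw": 0.5},{"x": 0.4,"y": 0,"z": -11.8,"twist": 0,"jaw": 0.5},{"x": 0.4,"y": 0,"z": -12,"twist": 0,"jaw": 0.5},{"x": 0.4,"y": 0,"z": -12,"twist": 0,"jaw": 0.5},{"x": 0.4,"y": 0,"z": -12,"twist": 0,"jaw": 0.5}])

```text
clock: 8.1
eef_pos: [0.4693, -0.0945, 0.0238]
tool_rot: [0.016, 0.707, -0.021, 0.706]
ft_force: [-0.7, -0.5, -0.1]
grip_width: 0.0199
```

Request:
step_arm(series=[{"x": 0,"y": 0,"z": -0.2,"twist": 0,"jaw": 0.5},{"x": 0,"y": 0,"z": -0.4,"twist": 0,"jaw": 0.5},{"x": 0,"y": 0,"z": -0.6,"twist": 0,"jaw": 0.5},{"x": 0,"y": 0,"z": -0.6,"twist": 0,"jaw": 0.5},{"x": 0,"y": 0,"z": -0.6,"twist": 0,"jaw": 0.5}])

```text
clock: 8.52
eef_pos: [0.4692, -0.0944, 0.0178]
tool_rot: [0.016, 0.707, -0.021, 0.706]
ft_force: [-0.2, -0.6, -0.5]
grip_width: 0.0198
```

Request:
step_arm(series=[{"x": 0,"y": 0,"z": -0.1,"twist": 0,"jaw": 0.5},{"x": 0,"y": 0,"z": -0.15,"twist": 0,"jaw": 0.5},{"x": 0,"y": 0,"z": -0.15,"twist": 0,"jaw": 0.5}])

```text
clock: 8.77
eef_pos: [0.4694, -0.0943, 0.0174]
tool_rot: [0.015, 0.707, -0.021, 0.707]
ft_force: [-2.6, 1.0, 8.9]
grip_width: 0.0201
```

Contact (9 N). Releasing, opening only partway so the fingers stay inside the tray.

Request:
step_arm(series=[{"x": 0,"y": 0,"z": 0.05,"twist": 0,"jaw": 2.5},{"x": 0,"y": 0,"z": 0.1,"twist": 0,"jaw": 3.5},{"x": 0,"y": 0,"z": 0.1,"twist": 0,"jaw": 4.5},{"x": 0,"y": 0,"z": 0.1,"twist": 0,"jaw": 4.5},{"x": 0,"y": 0,"z": 1,"twist": 0,"jaw": 4.5},{"x": 0,"y": 0,"z": 3,"twist": 0,"jaw": 4.5},{"x": 0,"y": 0,"z": 6,"twist": 0,"jaw": 4.5},{"x": 0,"y": 0,"z": 9,"twist": 0,"jaw": 4.5},{"x": 0,"y": 0,"z": 12,"twist": 0,"jaw": 4.5}])

```text
clock: 9.52
eef_pos: [0.4689, -0.0943, 0.139]
tool_rot: [0.016, 0.707, -0.021, 0.706]
ft_force: [0.7, 0.2, -0.8]
grip_width: 0.0451
```

Run:
```python
from h import *
p,d=grab('wrist','w8');o=bot.get_obs();print(o['eef_pos'],o['joint_pos'])
```

```text
[ 0.47287895 -0.09502785  0.14522342] [-0.19311802  0.25485307 -0.20905725  1.09614175 -0.00825863  1.42963027]
```

View pics/w8.png

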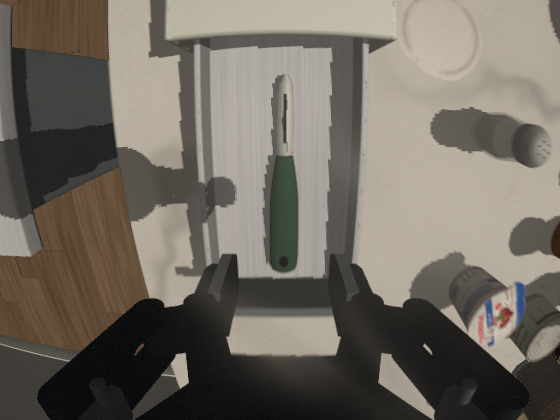

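Peeler lies flat and centred in the tray, tip at (284,75), butt at (284,270). Now I go round in front of the drawer.

Request:
step_arm(series=[{"x": 0,"y": -3,"z": 0,"twist": 0,"jaw": 4.5},{"x": -0.3,"y": -7,"z": 0,"twist": 0,"jaw": 2},{"x": -0.6,"y": -11,"z": 0,"twist": 0,"jaw": 0},{"x": -1,"y": -14,"z": 0,"twist": 0,"jaw": 0},{"x": -1,"y": -14,"z": -3,"twist": 0,"jaw": 0},{"x": -1,"y": -14,"z": -6,"twist": 0,"jaw": 0},{"x": -1,"y": -14,"z": -9,"twist": 0,"jaw": 0},{"x": -1,"y": -14,"z": -11,"twist": 0,"jaw": 0},{"x": -1,"y": -14,"z": -11.7,"twist": 0,"jaw": 0},{"x": -1,"y": -14,"z": -11.7,"twist": 0,"jaw": 0}])

```text
clock: 10.4
eef_pos: [0.4613, -0.2343, 0.0265]
tool_rot: [0.016, 0.705, -0.021, 0.709]
ft_force: [-0.3, -1.0, -0.0]
grip_width: -0.0002
```

Run:
```python
from h import *
p,d=grab('wrist','w9');o=bot.get_obs();print(o['eef_pos'],o['ft_force'])
```

```text
[ 0.4625514  -0.23487251  0.0280808 ] [-0.65795276  0.34746668  0.09806475]
```

View pics/w9.png

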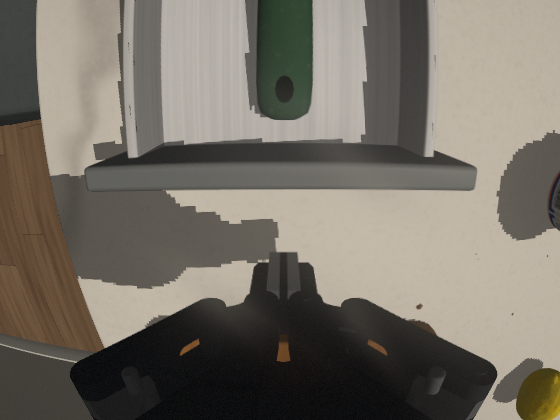

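Request:
step_arm(series=[{"x": 0.1,"y": 1.5,"z": 0,"twist": 0,"jaw": 0},{"x": 0.1,"y": 3,"z": 0,"twist": 0,"jaw": 0},{"x": 0.2,"y": 4,"z": 0,"twist": 0,"jaw": 0},{"x": 0.2,"y": 5,"z": 0,"twist": 0,"jaw": 0},{"x": 0.3,"y": 6,"z": 0,"twist": 0,"jaw": 0},{"x": 0.4,"y": 7.5,"z": 0,"twist": 0,"jaw": 0},{"x": 0.4,"y": 9,"z": 0,"twist": 0,"jaw": 0},{"x": 0.5,"y": 10.5,"z": 0,"twist": 0,"jaw": 0},{"x": 0.6,"y": 12,"z": 0,"twist": 0,"jaw": 0},{"x": 0.6,"y": 13.5,"z": 0,"twist": 0,"jaw": 0}])

```text
clock: 11.28
eef_pos: [0.4703, -0.0997, 0.0293]
tool_rot: [0.015, 0.703, -0.022, 0.711]
ft_force: [1.5, -3.2, 0.1]
grip_width: -0.0
```

Request:
step_arm(series=[{"x": 0.1,"y": 1.5,"z": 0,"twist": 0,"jaw": 0},{"x": 0.1,"y": 3,"z": 0,"twist": 0,"jaw": 0},{"x": 0.2,"y": 4.5,"z": 0,"twist": 0,"jaw": 0},{"x": 0.3,"y": 6,"z": 0,"twist": 0,"jaw": 0},{"x": 0.4,"y": 7.5,"z": 0,"twist": 0,"jaw": 0},{"x": 0.4,"y": 8.5,"z": 0,"twist": 0,"jaw": 0},{"x": 0.4,"y": 9,"z": 0,"twist": 0,"jaw": 0},{"x": 0.4,"y": 9,"z": 0,"twist": 0,"jaw": 0}])

```text
clock: 11.95
eef_pos: [0.4746, -0.0084, 0.0296]
tool_rot: [0.014, 0.703, -0.021, 0.711]
ft_force: [-0.0, -0.3, -0.5]
grip_width: 0.0
```

Run:
```python
from h import *
p,d=grab('wrist','w10');o=bot.get_obs();print(o['eef_pos'],o['ft_force'])
```

```text
[ 0.47426855 -0.00904092  0.02942472] [-0.37479051  0.56531469 -0.10997518]
```

View pics/w10.png

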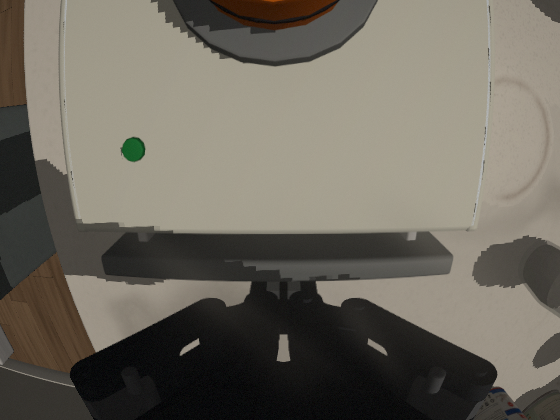

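Drawer is nearly shut, with a gap still visible at rows 230–250. I keep pushing slowly.

Request:
step_arm(series=[{"x": 0,"y": 0.5,"z": 0,"twist": 0,"jaw": 0},{"x": 0.1,"y": 1,"z": 0,"twist": 0,"jaw": 0},{"x": 0.1,"y": 1.4,"z": 0,"twist": 0,"jaw": 0},{"x": 0.1,"y": 1.7,"z": 0,"twist": 0,"jaw": 0},{"x": 0.1,"y": 2,"z": 0,"twist": 0,"jaw": 0},{"x": 0.1,"y": 2,"z": 0,"twist": 0,"jaw": 0}])

```text
clock: 12.5
eef_pos: [0.4751, 0.0075, 0.0294]
tool_rot: [0.012, 0.703, -0.026, 0.711]
ft_force: [-0.1, -12.4, 0.4]
grip_width: 0.0004
```

Request:
step_arm(series=[{"x": 0,"y": 0.3,"z": 0,"twist": 0,"jaw": 0},{"x": 0,"y": 0.5,"z": 0,"twist": 0,"jaw": 0},{"x": 0,"y": 0.5,"z": 0,"twist": 0,"jaw": 0}])

```text
clock: 12.75
eef_pos: [0.475, 0.0072, 0.0295]
tool_rot: [0.009, 0.703, -0.031, 0.711]
ft_force: [-0.2, -17.9, 1.8]
grip_width: 0.0004
```

Run:
```python
from h import *
p,d=grab('wrist','w11');o=bot.get_obs();print(o['eef_pos'],o['ft_force'])
```

```text
[0.47500815 0.00723761 0.02950816] [ -0.0717499  -17.35008577   1.45962312]
```

View pics/w11.png

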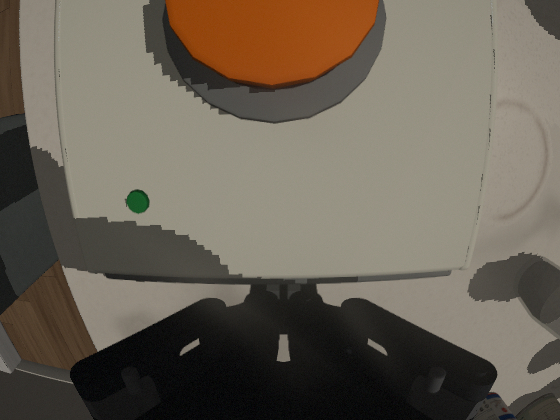

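The panel is now flush with the housing front (row ~272) and there is a solid 17 N reaction at no further travel, so the drawer is shut.

Request:
step_arm(series=[{"x": 0,"y": -1.5,"z": 0,"twist": 0,"jaw": 0},{"x": 0,"y": -4,"z": 0,"twist": 0,"jaw": 0},{"x": 0,"y": -4,"z": 3,"twist": 0,"jaw": 0},{"x": 0,"y": -4,"z": 7,"twist": 0,"jaw": 0},{"x": 0,"y": -3,"z": 11,"twist": 0,"jaw": 0},{"x": 0,"y": -1,"z": 15,"twist": 0,"jaw": 0},{"x": 0,"y": 2,"z": 18,"twist": 0,"jaw": 0},{"x": 0,"y": 3,"z": 19,"twist": 0,"jaw": 0},{"x": 0,"y": 3,"z": 19,"twist": 0,"jaw": 0}])

```text
clock: 13.55
eef_pos: [0.4775, 0.04, 0.2237]
tool_rot: [0.009, 0.7, -0.029, 0.714]
ft_force: [-0.4, 0.0, -0.5]
grip_width: 0.0001
```

Run:
```python
from h import *
p,d=grab('wrist','w12');o=bot.get_obs();print(o['eef_pos'],o['tool_rot'],o['ft_force'])
hsv=cv2.cvtColor(p,cv2.COLOR_RGB2HSV)
m=((hsv[...,0]<14)&(hsv[...,1]>170)&(hsv[...,2]>150)).astype(np.uint8)
n,l,s,c=cv2.connectedComponentsWithStats(m);k=1+np.argmax(s[1:,4]);print(s[k],c[k])
print('top',wray('w12',*c[k],.107))
v,u=np.nonzero(l==k);q=np.array([wray('w12',a,b,.107) for a,b in zip(u,v)])[:,:2]*1000
print(cv2.minEnclosingCircle(q.astype(np.float32)))
```

```text
[0.47625011 0.03868862 0.22125507] [ 0.00865789  0.70103881 -0.02995388  0.71244116] [-0.29518143 -1.29272449 -0.95433354]
[ 249   80   54   53 2217] [275.31574199 106.17004962]
top [0.47774087 0.11470403 0.107     ]
((477.7232971191406, 114.60252380371094), 21.139842987060547)
```

View pics/w12.png

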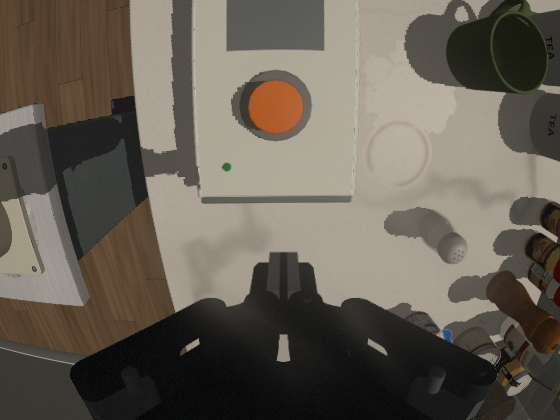

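Button circle at (275,106), giving (0.478, 0.114) at radius 21 mm. That matches the given geometry. Next I move above it.

Request:
step_arm(series=[{"x": 0.1,"y": 3,"z": -1,"twist": 0,"jaw": 0},{"x": 0.1,"y": 6,"z": -3,"twist": 0,"jaw": 0},{"x": 0.1,"y": 7.4,"z": -6,"twist": 0,"jaw": 0},{"x": 0.1,"y": 7.4,"z": -8.5,"twist": 0,"jaw": 0},{"x": 0.1,"y": 7.4,"z": -9.7,"twist": 0,"jaw": 0},{"x": 0.1,"y": 7.4,"z": -9.7,"twist": 0,"jaw": 0},{"x": 0.1,"y": 7.4,"z": -9.7,"twist": 0,"jaw": 0}])

```text
clock: 14.18
eef_pos: [0.4756, 0.1118, 0.1223]
tool_rot: [0.008, 0.703, -0.031, 0.711]
ft_force: [-0.3, -0.0, 0.1]
grip_width: -0.0001
```

Run:
```python
from h import *
p,d=grab('wrist','w13');o=bot.get_obs();print(o['eef_pos'],o['tool_rot'],o['ft_force'])
p,d=grab('side','s13');grab('scene','c13')
cv2.imwrite('pics/s13c.png',cv2.resize(p[180:300,70:230][:,:,::-1],None,fx=4,fy=4,interpolation=cv2.INTER_CUBIC))
```

```text
[0.47683691 0.11200872 0.12366378] [ 0.00877029  0.70164179 -0.03041633  0.71182633] [-0.11304042  0.62161892  0.36959683]
```

View pics/w13.png

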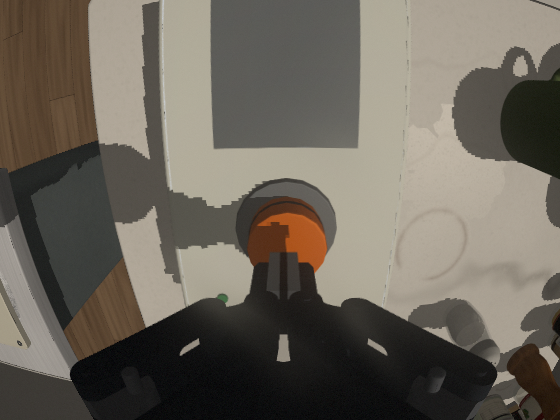

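View pics/s13c.png

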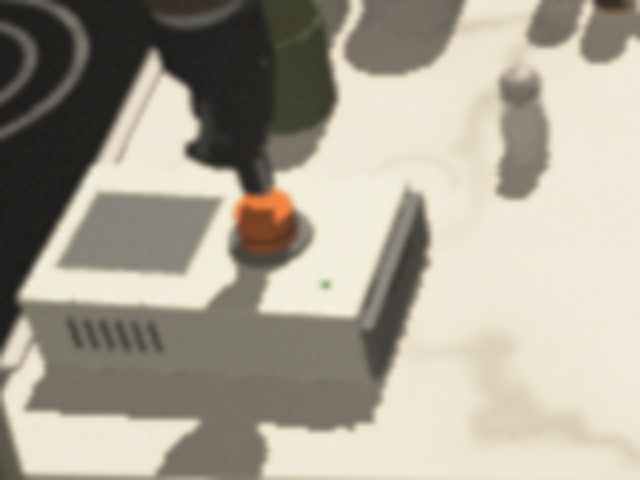

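View pics/c13.png

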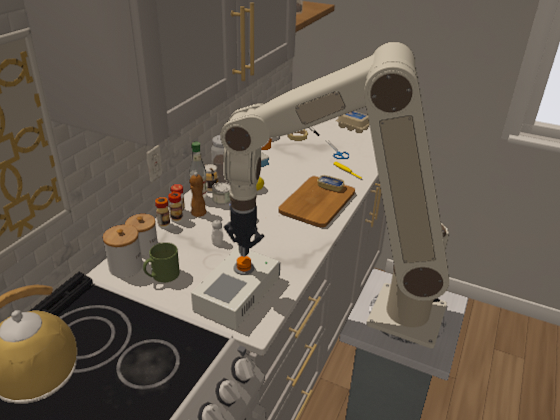

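Request:
step_arm(series=[{"x": 0.1,"y": 0.15,"z": -0.5,"twist": 0,"jaw": 0},{"x": 0.1,"y": 0.15,"z": -1,"twist": 0,"jaw": 0},{"x": 0.1,"y": 0.15,"z": -1.4,"twist": 0,"jaw": 0},{"x": 0.1,"y": 0.15,"z": -1.4,"twist": 0,"jaw": 0},{"x": 0.1,"y": 0.15,"z": -1.4,"twist": 0,"jaw": 0}])

```text
clock: 14.75
eef_pos: [0.4787, 0.1138, 0.1107]
tool_rot: [0.009, 0.701, -0.03, 0.713]
ft_force: [-0.2, 0.6, 0.8]
grip_width: 0.0002
```

Request:
step_arm(series=[{"x": 0,"y": 0,"z": -0.2,"twist": 0,"jaw": 0},{"x": 0,"y": 0,"z": -0.3,"twist": 0,"jaw": 0},{"x": 0,"y": 0,"z": -0.3,"twist": 0,"jaw": 0},{"x": 0,"y": 0,"z": -0.3,"twist": 0,"jaw": 0}])

```text
clock: 15.08
eef_pos: [0.4787, 0.1138, 0.1077]
tool_rot: [0.009, 0.701, -0.03, 0.713]
ft_force: [-0.6, 0.8, 0.5]
grip_width: -0.0002
```

Request:
step_arm(series=[{"x": 0,"y": 0,"z": -0.1,"twist": 0,"jaw": 0},{"x": 0,"y": 0,"z": -0.15,"twist": 0,"jaw": 0},{"x": 0,"y": 0,"z": -0.15,"twist": 0,"jaw": 0}])

```text
clock: 15.33
eef_pos: [0.4788, 0.1138, 0.1066]
tool_rot: [0.009, 0.701, -0.03, 0.713]
ft_force: [-1.1, -0.0, 3.3]
grip_width: -0.0001
```

Request:
step_arm(series=[{"x": 0,"y": 0,"z": -0.1,"twist": 0,"jaw": 0},{"x": 0,"y": 0,"z": -0.15,"twist": 0,"jaw": 0},{"x": 0,"y": 0,"z": -0.15,"twist": 0,"jaw": 0}])

```text
clock: 15.58
eef_pos: [0.4789, 0.1138, 0.1052]
tool_rot: [0.009, 0.701, -0.03, 0.713]
ft_force: [-0.6, 1.2, 4.4]
grip_width: 0.0002
```

Request:
step_arm(series=[{"x": 0,"y": 0,"z": -0.2,"twist": 0,"jaw": 0},{"x": 0,"y": 0,"z": -0.5,"twist": 0,"jaw": 0},{"x": 0,"y": 0,"z": -0.75,"twist": 0,"jaw": 0},{"x": 0,"y": 0,"z": -0.75,"twist": 0,"jaw": 0},{"x": 0,"y": 0,"z": -0.75,"twist": 0,"jaw": 0},{"x": 0,"y": 0,"z": -0.75,"twist": 0,"jaw": 0}])

```text
clock: 16.08
eef_pos: [0.4789, 0.1139, 0.0978]
tool_rot: [0.009, 0.7, -0.03, 0.713]
ft_force: [-0.9, -0.6, 5.5]
grip_width: 0.0002
```

Run:
```python
from h import *
a=[]
p,d=grab('wrist','w14')
for k in range(4):
    o=bot.get_obs();a.append(np.r_[o['eef_pos'],o['ft_force']]);bot.camera('wrist')
a=np.array(a);print(a.round(4));print(a.mean(0))
cv2.imwrite('pics/w14c.png',cv2.resize(p[150:300,200:370][:,:,::-1],None,fx=4,fy=4,interpolation=cv2.INTER_CUBIC))
```

```text
[[ 0.4789  0.1139  0.0979 -2.5805 -0.9744  6.0597]
 [ 0.4789  0.1138  0.0979 -2.1284 -1.2031  6.7191]
 [ 0.4789  0.1139  0.0979 -2.1961  0.1607  6.3286]
 [ 0.4789  0.1139  0.0979 -2.2967 -0.9259  5.5837]]
[ 0.47892822  0.11385564  0.09789645 -2.30042578 -0.73564417  6.17277645]
```

View pics/w14c.png

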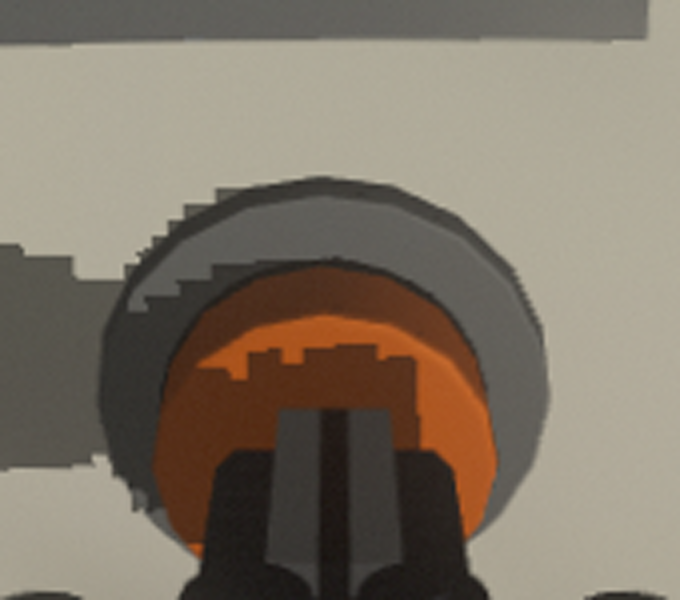

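The line round the button is nearly level with the collar. Height and force both suggest about 8.8 mm, so I go about 1 mm lower.

Request:
step_arm(series=[{"x": 0,"y": 0,"z": -0.05,"twist": 0,"jaw": 0},{"x": 0,"y": 0,"z": -0.1,"twist": 0,"jaw": 0},{"x": 0,"y": 0,"z": -0.1,"twist": 0,"jaw": 0},{"x": 0,"y": 0,"z": -0.1,"twist": 0,"jaw": 0}])

```text
clock: 16.67
eef_pos: [0.4789, 0.1139, 0.097]
tool_rot: [0.009, 0.7, -0.03, 0.713]
ft_force: [-2.1, -1.2, 5.7]
grip_width: 0.0
```

Run:
```python
from h import *
a=[]
p,d=grab('wrist','w15')
for k in range(6):
    o=bot.get_obs();a.append(np.r_[o['eef_pos'],o['ft_force']]);bot.camera('wrist')
a=np.array(a);print(a.mean(0).round(4))
cv2.imwrite('pics/w15c.png',cv2.resize(p[150:300,200:370][:,:,::-1],None,fx=4,fy=4,interpolation=cv2.INTER_CUBIC))
# heights from depth
f=np.load('pics/w15.npz');i=bot.camera_info('wrist');K=np.array(i['camera_matrix']);M=np.array(i['mount']);R=Ro.from_quat(f['q']).as_matrix()
def hz(u,v):
    dx,dy=u-K[0,2],v-K[1,2];r=np.hypot(dx,dy)+1e-9;th=r/K[0,0];c=np.array([dx/r*np.tan(th),dy/r*np.tan(th),np.ones_like(r)])*d[v,u]
    return (f['pos'][:,None]+R@(M[:3,:3]@c+M[:3,3:]))
def med(us,vs):
    u,v=np.meshgrid(np.arange(*us),np.arange(*vs));w=hz(u.ravel(),v.ravel());return np.median(w[2]),w[2].std()
print('top',med((270,295),(231,235)),'collar',med((275,290),(202,212)),'collarR',med((328,334),(235,245)),'housing',med((240,330),(170,185)))
p,d2=grab('side','s15')
cv2.imwrite('pics/s15c.png',cv2.resize(p[180:300,70:230][:,:,::-1],None,fx=4,fy=4,interpolation=cv2.INTER_CUBIC))
```

```text
[ 0.4789  0.1139  0.0971 -1.9799 -0.5042  6.1336]
top (np.float64(0.09768745203725487), np.float64(0.013987855897331546)) collar (np.float64(0.08177042554259234), np.float64(0.012734725271540964)) collarR (np.float64(0.08177142878820606), np.float64(0.0006004259047665018)) housing (np.float64(0.07580965435665134), np.float64(0.009874696712682719))
```

View pics/w15c.png

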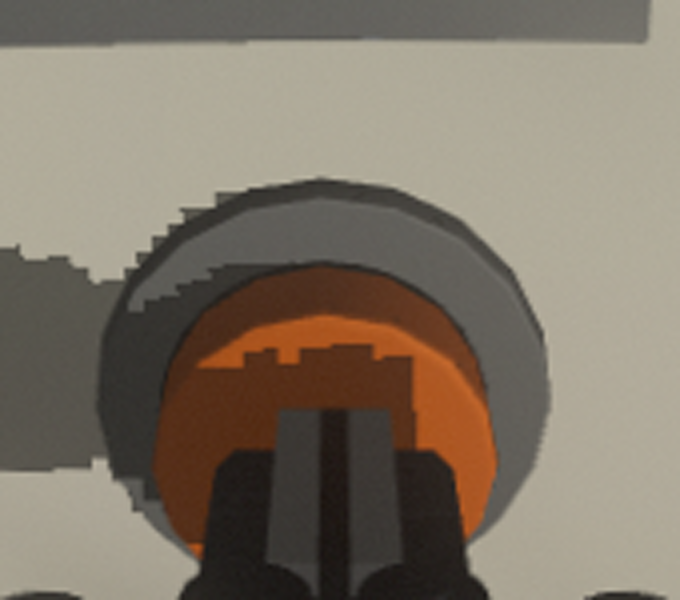

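View pics/s15c.png

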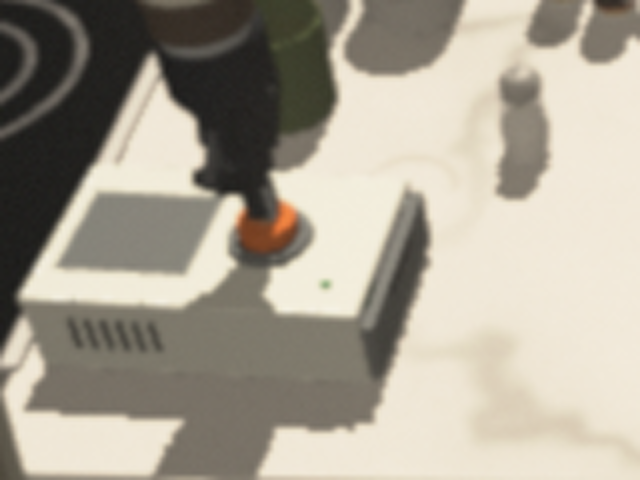

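Button top minus collar is 15.9 mm by depth; half press should give 16. One last check that the drawer is shut.

Run:
```python
from h import *
p=np.load('pics/w12.npz')['p']
print(p[190:212,280].astype(int).sum(1))
for v in(196,197,198): print('housing edge',v,wray('w12',280,v,.075).round(4))
for v in(202,203,204): print('panel front edge',v,wray('w12',280,v,.063).round(4))
# side depth of front region
f=np.load('pics/side0.npz');g=np.load('pics/s15.npz')
for n,h in(('open',f),('shut',g)):
    u,v=np.meshgrid(np.arange(150,260),np.arange(215,285));W=world('side',h['d'][v,u],u,v).reshape(-1,3)
    s=W[(W[:,2]>.03)&(W[:,2]<.066)&(W[:,0]>.40)&(W[:,0]<.54)];print(n,len(s),'min y',np.percentile(s[:,1],[0,2,5]))
```

```text
[501 497 496 498 503 445 354 296 283 286 283 287 302 486 487 487 485 483
 483 480 482 488]
housing edge 196 [0.4771 0.0303 0.075 ]
housing edge 197 [0.4771 0.0293 0.075 ]
housing edge 198 [0.477  0.0284 0.075 ]
panel front edge 202 [0.4767 0.0203 0.063 ]
panel front edge 203 [0.4766 0.0192 0.063 ]
panel front edge 204 [0.4766 0.0182 0.063 ]
open 859 min y [-0.1886918  -0.18672759 -0.18509278]
shut 275 min y [0.01370918 0.01462489 0.01507965]
```

Run:
```python
from h import *
o=bot.get_obs();print(o['clock'],o['eef_pos'],o['ft_force']);print(bot.job_done())
```

```text
17.0667 [0.47889328 0.1138486  0.09707299] [-1.98943109 -0.78574681  5.17152148]
the job is handed in; nothing more can be done
None
```

I put the green peeler in the steriliser drawer, pushed the drawer shut, and handed the job in at 17.1 s with the closed fingers still holding the orange button at half press.

- **Peeler:** my first grip was too high on the rounded handle, so I opened, went lower and gripped again before lifting. I lowered it to light contact (about 9 N) before letting go. The wrist camera showed it flat and centred in the tray.
- **Drawer:** it came to a solid stop at about 17 N with no further travel. After I backed off, the panel face was about 10 mm in front of the housing, which matches the panel's own thickness. It had moved about 0.20 m from where it started. That is slightly under the 0.21 m of full travel, so it may not have been fully open at the start.
- **Button:** the checks all put it close to half press, but they differ slightly:

| Check | Reading | Implied press |
|---|---|---|
| Button top above collar (depth image) | 15.9 mm (16 at half press) | about 10.1 mm |
| Fingertip travel since contact | about 9.6 mm | about 9.6 mm |
| Spring force | about 6.1 N average, last reading 5.2 N (6.5 at half press) | about 8.5 mm average, about 5 mm last reading; readings vary by about 1 N |

  The black line also looked level with the collar.
- **Other items:** I didn't touch any of them. The butter tub, salt shaker and yellow look-alike look unmoved in the later pictures. The yoghurt tub looked unmoved while I carried the peeler, but I made no separate check of it at the end.

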